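Press the sight window flush into its sloped bezel

TASK

Put the rectangular frosted glass sight window into the rectangular pocket of the sloped plate on the inspection stand, then press it down against the stiff seat until it is fully home, flush with the plate all round. Leave it there, let go, and leave the other things on the bench where they are.

Things in the scene. Friction and masses are not known exactly. Their poses are not given: they have to be found in the camera images.
- window: Loose rectangular frosted pale glass block, 56 (x) x 40 (y) x 20 mm thick (z), thin steel band round the lower part of its sides, about 0.12 kg, lying flat on the bench, band low. Either end may go uphill in the pocket. Origin: centre of its underside. Grip the upper part of its sides, best across the 40 mm.
- pocket (a point): Centre of the pocket's mouth, in the sloped plate's upper face, 77 mm above the bench. z: the plate's outward normal, leaning 25 deg from vertical to the stand's front (robot side); x: uphill along the plate; y: level across. Pocket 61 (x) x 45 (y) mm, mouth bevelled 3 mm. The black seat's top is 11 mm below the mouth at the start (window 9 mm proud), 20 mm when fully down (window flush).
- seat (a joint): How far the seat in the pocket has been pressed down along the pocket's -z: 0 at the start, 0.009 m at its hard stop. It holds by friction: it gives at about 8 N of push (the window's weight alone does not move it), and stays where it is left.
- stand: Fixed angled stand, dark steel base 150 (x) x 140 (y) x 12 mm, carrying the sloped aluminium plate, 140 mm along the slope x 130 across x 30 thick, flat face, low edge at -x (top 48 mm high), high edge at +x (107 mm high), pocket in its middle. Origin: centre of the base's underside; the pocket's mouth is at (-13, 0, 77) mm.
- coupling: Bystander: loose grey resin drive coupling, round, stepped, 52 mm across its foot, 40 mm tall; origin at the centre of its underside. Not to be disturbed.
- roundglass: Bystander: loose round frosted glass disc, 48 mm across, 14 mm thick; it belongs to another stand; origin at the centre of its underside. Not to be disturbed.
Things that resemble listed ones, but are neither listed nor needed, are in the scene too. What is shaped like the window but turquoise is not meant.

How it is judged (in metres and radians):
On the way:
1. the window has entered the pocket square, at least 4 mm deep, with the seat not yet pressed down (less than 4 mm) (x of window in the frame of pocket between -0.005 and 0.005 m and y of window in the frame of pocket between -0.005 and 0.005 m and angle between the x axis of window and the x axis of pocket, either way round below 0.15 rad and z of window in the frame of pocket below -0.004 m and value of joint seat below 0.004 m), for 0.05 s.
At the end, for the whole second after the job is handed in: The window rests in the pocket, centred within 5 mm and square within 0.15 rad, flush: its underside at least 18.2 mm below the pocket's mouth (upper face at most 1.8 mm proud), its face parallel to the plate within 0.06 rad, the seat pressed down by more than 7.2 mm, all at rest (x of window in the frame of pocket between -0.005 and 0.005 m and y of window in the frame of pocket between -0.005 and 0.005 m and angle between the x axis of window and the x axis of pocket, either way round below 0.15 rad and z of window in the frame of pocket below -0.0182 m and angle between the z axis of window and the z axis of pocket, either way round below 0.06 rad and value of joint seat above 0.0072 m and linear speed of window below 0.02 m/s); the robot touches nothing.
It fails at once if the drive coupling is moved more than 15 mm (distance of coupling from where it was at the start of the episode above 0.015 m).
It fails at once if the round glass is moved more than 15 mm (distance of roundglass from where it was at the start of the episode above 0.015 m).
It also fails if it takes over 51 s, if anything falls off the work surface, if the arm or the gripper's body presses on something with over 40 N, if the wrist force passes 120 N, or if a joint passes its speed limit or range.

ROBOT

A 6-joint arm with a two-finger parallel gripper is mounted at the origin on the work surface. World frame = base frame: x ahead of the robot, y to its left, z up, the work surface at z = 0. Lengths are in m, angles in degrees, forces in N, time in s.
With the tool pointing down it reaches from about 0.35 to 0.95 m from the base axis. Payload 17.4 kg.
Tool frame: the origin (TCP) lies on the mounting face of the last link; the fingertips stand 186 mm ahead of it and the grasp point (between the pads) lies 167 mm ahead of it; z points along the fingers, y is the line along which they close (so a half turn about z gives the same grasp; the last joint's range is limited). The gripper opens to 93 mm and grips with 3 to 60 N. Pads are 15 mm wide; open, the fingers measure 128 mm over their backs; the gripper's body (75 mm by 188 mm) begins 65 mm behind the grasp point.
Start: joints at [61.433, 6.646, 82.598, -0, 90.757, -2.166], TCP at [0.3, 0.605, 0.405] pointing down, gripper open.
Joint ranges: [-162.19, 162.19], [-47.58, 125.68], [4.15, 143.07], [-65.23, 245.23], [0.69, 171.88], [-170.13, 170.13]. Speed limits (degrees/s): [108.29, 108.29, 127.2, 180, 180, 180].

INTERFACE

Orientations are given as [roll, pitch, yaw] about the fixed x, y, z axes, in that order (R = Rz(yaw) Ry(pitch) Rx(roll)).
In Python, from workcell import manip gives the robot as it stands.
- The arm moves only by the tool arm_command, never from a script. Its argument "targets" is a list of rows, each a list of 7 numbers: the shift along the tool's x, y, z scaled (see below), then the turn, a rotation vector about the tool's x, y, z scaled (see below), then the opening, from -1 (shut) to 1 (fully open). In form: [[tx, ty, tz, ax, ay, az, jaw], ...]. A call has 1 to 20 rows; each row is the pose to reach, as a shift and turn from the pose commanded when the call began, along the tool's axes at that moment; what a row does not reach only later rows make up. The controller multiplies each number of a shift by 15 cm and each number of a turn by 90 degrees. A row lasts 1/8 s, in which the tool goes at most 62.5 mm and 10.7 degrees, less where a joint would pass 70% of its speed; a pose out of reach is approached as far as the arm can. A call with a number of a shift or a turn outside -1 to 1 is refused whole. A call with a gripper value outside its range is refused whole. The fingers move at their own pace and stop on an object; "squeeze" is the grip in N (left out, the last holds). Time passes only in rows, so rows that repeat a pose let the fingers close. It gives the time, the measured TCP pose, the force, the opening and the grip force at its end, in the units of the state.
- manip.get_obs(): the state, without advancing time (a new reading comes with each control period).
- manip.grab_frame(name): name is "side" or "top" or "wrist"; returns the picture (420x560x3 uint8, red, green, blue); there is no depth.
- manip.camera_model(name): a dict with "intrinsics" (3x3 intrinsics, pixels), "xyz" and "orientation" of the camera in the world. Camera axes: x right, y down, z forward; pixel columns grow to the right and rows downward; lengths in m; the calibration is good to about 2 mm. The wrist camera is an equidistant fisheye: a pixel r from the principal point sees the ray r / f radians off the axis. A picture is of the moment at which its call begins: read the wrist's pose just before it. camera_model takes no time and is no camera call; for the wrist camera it gives the pose at the moment of the call.
- manip.sign_off(): hands the job in; it is judged then, once.
The state is a dict: "clock": time; "joint_pos": joint angles; "qd": joint speeds; "joint_torque": joint torques, N m; "eef_pos": TCP position; "tool_rot": TCP orientation; "ft_force": force on the tool from outside, world axes, zero at the start; "torque": the same for the moment, N m; "opening": finger opening in m; "grasp_force": force on a finger pad.
Only numpy, scipy, OpenCV 4.12 (cv2) and the standard library are available. Lean on these libraries where they do the work, as an engineer would, in place of code of your own. Each camera call takes 0.05 s, during which the arm holds its last target. There are 200 camera calls.

## Working session

There is one attempt and no reset: what is moved stays moved. The work goes in short steps, Python scripts to look and compute and a tool call to move; the robot and the scene stay as the last step left them, time stands still between calls to the robot, and variables do not carry over. Pictures are saved under pics/ and viewed, at most 10 in all, crops included, and the job is handed in when it is done.

Besides the shell and the picture viewer there is one more tool, called after "Call:" in YAML: its name, and indented under it one key for each argument. arm_command: Moves the arm, as the interface text tells. Its arguments: {"type":"object","properties":{"targets":{"type":"array"},"squeeze":{"type":"number"}},"required":["targets"]}

```bash
mkdir -p pics; python3 - <<'E'
from workcell import manip
import cv2, numpy as np
for n in("top","side"):
    m=manip.camera_model(n);print(n,{k:np.round(v,4).tolist() for k,v in m.items() if k in("intrinsics","xyz","orientation")})
    cv2.imwrite(f"pics/{n}0.png",manip.grab_frame(n)[:,:,::-1])
o=manip.get_obs();print(o)
m=manip.camera_model("wrist");print(m)
E
```

```text
top {'intrinsics': [[396.5199, 0.0, 275.3686], [0.0, 396.5199, 218.4232], [0.0, 0.0, 1.0]], 'xyz': [0.4916, 0.0087, 0.8722], 'orientation': [-174.9139, -2.2317, -91.292]}
side {'intrinsics': [[465.7735, 0.0, 286.4673], [0.0, 465.7735, 211.9053], [0.0, 0.0, 1.0]], 'xyz': [0.4565, 0.6479, 0.5458], 'orientation': [-124.3486, -1.3864, -169.7971]}
{'clock': 0.1, 'joint_pos': array([ 6.14315733e+01,  6.67033579e+00,  8.26343710e+01, -1.64469833e-03,
        9.07587104e+01, -2.16379354e+00]), 'qd': array([-0.00529064, -0.06265024, -0.11140046, -0.01233582,  0.1008418 ,
       -0.04873575]), 'joint_torque': array([ 7.45537218e-04, -7.22893667e+01, -6.23862362e+01,  7.81899481e-02,
        2.27414200e-02, -2.94277856e-05]), 'eef_pos': array([0.30016397, 0.60457935, 0.40406457]), 'tool_rot': array([-1.79936566e+02, -7.50995653e-04,  1.53595346e+02]), 'ft_force': array([1.03461216, 0.69652145, 0.1777606 ]), 'torque': array([-0.01986522,  0.00669157, -0.02262774]), 'grasp_force': 0.0, 'opening': 0.09314180749807126}
{'intrinsics': array([[325.1922621 ,   0.        , 274.46143865],
       [  0.        , 325.1922621 , 209.70620438],
       [  0.        ,   0.        ,   1.        ]]), 'xyz': array([0.22827115, 0.64030479, 0.38435789]), 'orientation': array([1.63090709e+02, 3.34822881e-02, 6.35746894e+01])}
```

View pics/top0.png

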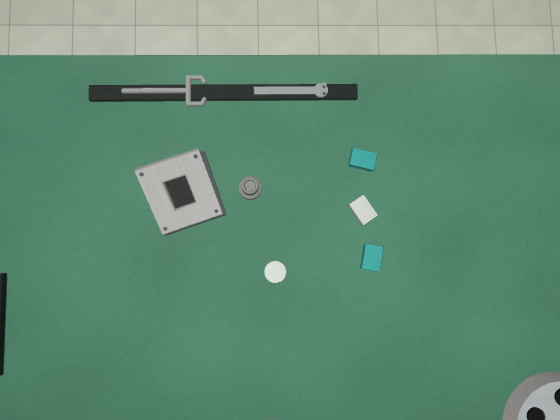

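View pics/side0.png

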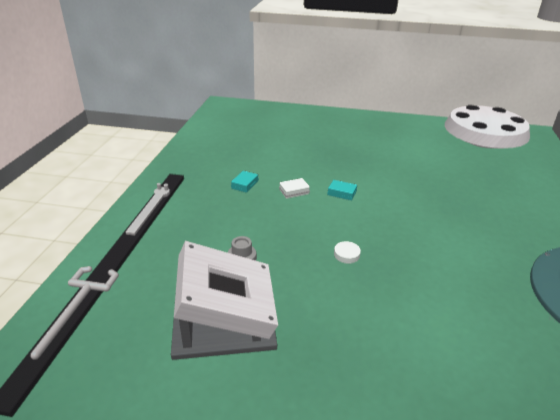

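The top view shows five loose small things:
- White rectangle at (363,210).
- Turquoise blocks at (363,159) and (372,257).
- White disc at (275,272).
- Grey coupling at (250,188).

The stand is at (180,192). The white rectangle at (363,210) fits the window because it is pale and rectangular. I'll confirm it in a crop.

```bash
cat > h.py <<'E'
from workcell import manip
import cv2, numpy as np
from scipy.spatial.transform import Rotation as R
def cam(n):
    m=manip.camera_model(n); return np.array(m["intrinsics"]),np.array(m["xyz"]),R.from_euler("xyz",m["orientation"],degrees=True).as_matrix()
def proj(n,P):
    K,c,Rm=cam(n); q=(np.atleast_2d(P)-c)@Rm; return (q[:,:2]/q[:,2:])*K[0,0]+K[:2,2]
def ray(n,uv,z):
    K,c,Rm=cam(n); uv=np.atleast_2d(uv)
    d=np.c_[(uv-K[:2,2])/K[0,0],np.ones(len(uv))]@Rm.T
    return c+d*((z-c[2])/d[:,2])[:,None]
E
python3 - <<'E'
from h import *
for n,u in(("top",(363,210)),("top",(180,192)),("top",(250,188)),("top",(275,272)),("side",(294,187))): print(ray(n,u,0.02).round(3))
t=cv2.imread("pics/top0.png");s=cv2.imread("pics/side0.png")
f=lambda im,x,y,w,h,k:cv2.resize(im[y:y+h,x:x+w],None,fx=k,fy=k,interpolation=cv2.INTER_CUBIC)
a=np.hstack([f(t,338,185,50,50,6),f(t,130,142,100,100,5)[:300*2,:][:500]][:1])
top=np.hstack([f(t,338,185,50,50,6),f(s,270,170,50,50,6)])
cv2.imwrite("pics/c1.png",top)
cv2.imwrite("pics/c2.png",np.hstack([f(t,130,142,100,100,4),f(s,170,240,110,110,400/110)]))
E
```

```text
[[ 0.582 -0.218  0.02 ]]
[[0.628 0.178 0.02 ]]
[[0.634 0.027 0.02 ]]
[[ 0.452 -0.023  0.02 ]]
[[ 0.581 -0.21   0.02 ]]
```

View pics/c1.png

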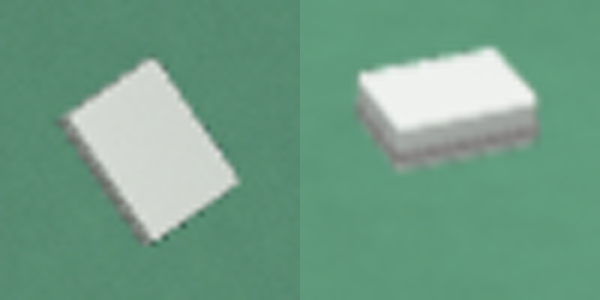

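View pics/c2.png

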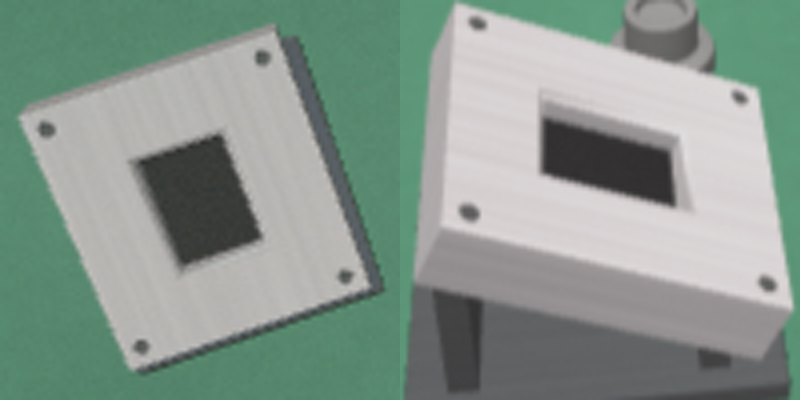

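The crop confirms the window: frosted white, with a grey band low on its sides. Its top-face corners in the 6x crop are about (153,58), (240,183), (152,243) and (70,120). Pocket, plate corners and screws are also readable, with the high edge away from the robot. Next I'll fit both poses.

```bash
cat >> h.py <<'E'
S25,C25=np.sin(np.radians(25)),np.cos(np.radians(25))
def pocketR(yaw): return R.from_euler("z",yaw).as_matrix()@np.array([[C25,0,-S25],[0,1,0],[S25,0,C25]])
def goto(p,rpyR):
    "tool command (scaled) from measured pose to TCP p / orientation matrix"
    o=manip.get_obs(); Rm=R.from_euler("xyz",o["tool_rot"],degrees=True).as_matrix()
    return (Rm.T@(np.array(p)-o["eef_pos"])/0.15).round(3),(R.from_matrix(Rm.T@rpyR).as_rotvec(degrees=True)/90).round(4)
E
python3 - <<'E'
from h import *
from scipy.optimize import least_squares as LS
un=lambda a,k,o:(np.array(a)+.5)/k-.5+np.array(o)
wt=un([(153,58),(240,183),(152,243),(70,120)],6,(338,185)); ws=un([(58,73),(192,46),(237,98),(100,131)],6,(270,170))
print("win top/side corners",ray("top",wt,.02).round(4).tolist(),ray("side",ws,.02).round(4).tolist())
pt=un([(20,118),(278,40),(372,290),(135,372),(47,129),(262,57),(345,276),(141,347)],4,(130,142))
ps=un([(40,228),(57,5),(358,90),(390,308),(69,212),(78,22),(340,97),(368,284)],400/110,(170,240))
sg=np.array([(1,1),(1,-1),(-1,-1),(-1,1)])
def pts(q):
    P=np.r_[sg*[.07,.065],sg*q[3:5]]; return np.c_[P,0*P[:,0]]@pocketR(q[2]).T+[q[0],q[1],.077]
for cs in(("top",),("side",),("top","side")):
    f=lambda q:np.r_[tuple((proj(c,pts(q))-(pt if c=="top" else ps)).ravel() for c in cs)]
    s=LS(f,[.63,.18,.3,.055,.05]);print(cs,s.x.round(4),np.degrees(s.x[2]),"rms",np.sqrt(np.mean(s.fun**2)))
sg2=sg
def wp(q):
    return np.c_[sg*[.028,.02],0*sg[:,0]]@R.from_euler("z",q[2]).as_matrix().T+[q[0],q[1],.02]
for cs in(("top",),("side",),("top","side")):
  best=None
  for roll in range(4):
   for rt in ([roll] if cs==("top",) else range(4)):
    for y0 in(-.6,.6,1.5,2.5):
     f=lambda q:np.r_[tuple((proj(c,wp(q))-(np.roll(wt[::-1],roll,0) if c=="top" else np.roll(ws[::-1],rt,0))).ravel() for c in cs)]
     s=LS(f,[.58,-.215,y0])
     if best is None or s.cost<best.cost:best=s
  print(cs,best.x.round(4),np.degrees(best.x[2])%180,"rms",np.sqrt(np.mean(best.fun**2)))
E
```

```text
win top/side corners [[0.6162, -0.2196, 0.02], [0.5698, -0.2496, 0.02], [0.5486, -0.2164, 0.02], [0.594, -0.1882, 0.02]] [[0.6168, -0.2247, 0.02], [0.5715, -0.255, 0.02], [0.5498, -0.2213, 0.02], [0.5945, -0.1882, 0.02]]
('top',) [0.6159 0.1663 0.315  0.0601 0.0549] 18.050553271466494 rms 0.5865700847046293
('side',) [0.6169 0.1636 0.3144 0.0602 0.0552] 18.01209420606854 rms 0.3574505298081128
('top', 'side') [0.6164 0.1651 0.3149 0.0601 0.0549] 18.043847973392126 rms 0.6898627388021097Traceback (most recent call last):
  File "<stdin>", line 23, in <module>
    return func(*args, **kwargs)
    result = trf(vector_fun.fun, vector_fun.jac, x0, f0, J0, lb, ub, ftol, xtol,
                 gtol, max_nfev, x_scale, loss_function, tr_solver,
                 tr_options.copy(), verbose, callback=callback_wrapped)
    return trf_no_bounds(
        fun, jac, x0, f0, J0, ftol, xtol, gtol, max_nfev, x_scale,
        loss_function, tr_solver, tr_options, verbose, callback=callback)
    J = jac(x)
    self._update_jac()
    ~~~~~~~~~~~~~~~~^^
    self.J = self.jac_wrapped(xp_copy(self.x), f0=sel
[... 675 characters left out ...]
self.args, **self.kwargs))
                      ~~~~~~~~^^^^^^^^^^^^^^^^^^^^^^^^^^^^^^
    return np.atleast_1d(self.fun(x))
                         ~~~~~~~~^^^
    return self.f(x, *self.args, **self.kwargs)
           ~~~~~~^^^^^^^^^^^^^^^^^^^^^^^^^^^^^^
  File "<stdin>", line 22, in <lambda>
  File "<stdin>", line 22, in <genexpr>
  File "h.py", line 7, in proj
    K,c,Rm=cam(n); q=(np.atleast_2d(P)-c)@Rm; return (q[:,:2]/q[:,2:])*K[0,0]+K[:2,2]
           ~~~^^^
  File "h.py", line 5, in cam
    m=manip.camera_model(n); return np.array(m["intrinsics"]),np.array(m["xyz"]),R.from_euler("xyz",m["orientation"],degrees=True).as_matrix()
ValueError: time passes only in moves, steps and waits
```

Checks on the measured points:
- **Window:** sizes come out at 55 x 39.5 mm, as they should. Centre is about (0.5826, -0.2198), with its long axis at 33°.
- **Pocket:** (0.6164, 0.1651, 0.077), yaw 18.0°. The two cameras agree within about 3 mm.

Now I'll transit.

Call:
arm_command:
  targets:
    - [-1,-1,0,0,0,0,0.6]
    - [-1,-1,0,0,0,0,0.6]
    - [-1,-1,0,0,0,0,0.6]
    - [-1,-1,0,0,0,0,0.6]
    - [-1,-1,0,0,0,0,0.6]

```text
clock: 0.72
eef_pos: [0.3682, 0.4023, 0.4049]
tool_rot: [180.0, 0.0, 153.5]
ft_force: [-0.1, 0.1, -0.8]
opening: 0.0744
grasp_force: 0.0
```

Call:
arm_command:
  targets:
    - [-1,-1,0,0,0,0,0.6]
    - [-1,-1,0,0,0,0,0.6]
    - [-1,-1,0,0,0,0,0.6]
    - [-1,-1,0,0,0,0,0.6]

```text
clock: 1.23
eef_pos: [0.436, 0.2009, 0.4047]
tool_rot: [-180.0, 0.0, 153.5]
ft_force: [-0.7, 0.5, 0.8]
opening: 0.0744
grasp_force: 0.0
```

Call:
arm_command:
  targets:
    - [-1,-1,0,0,0,0,0.6]
    - [-1,-1,0,0,0,0,0.6]
    - [-1,-1,0,0,0,0,0.6]
    - [-1,-1,0,0,0,0,0.6]

```text
clock: 1.72
eef_pos: [0.5041, -0.0005, 0.4044]
tool_rot: [-180.0, -0.0, 153.5]
ft_force: [0.6, 0.8, 0.5]
opening: 0.0745
grasp_force: 0.0
```

Call:
arm_command:
  targets:
    - [-1,-1,0,0,0,0.12,0.6]
    - [-1,-1,0,0,0,0.24,0.6]
    - [-1,-1,0,0,0,0.36,0.6]
    - [-1,-1,0,0,0,0.48,0.6]
    - [-1,-1,0,0,0,0.6,0.6]
    - [-1,-1,0,0,0,0.7,0.6]

```text
clock: 2.48
eef_pos: [0.5717, -0.1993, 0.404]
tool_rot: [-179.9, -0.0, 90.3]
ft_force: [-0.8, 0.2, -0.3]
opening: 0.0745
grasp_force: 0.0
```

```bash
cat > w.py <<'E'
from h import *
import sys
down=lambda y:R.from_euler("xyz",[180,0,y],degrees=True).as_matrix()
E
python3 - <<'E'
from w import *
print(manip.get_obs()["eef_pos"],manip.get_obs()["tool_rot"],manip.get_obs()["clock"]);print(goto([.5826,-.2198,.26],down(33)))
E
```

```text
[ 0.57172492 -0.19932921  0.40397998] [-1.79941962e+02 -3.81961651e-02  9.02756589e+01] 2.475
(array([-0.137,  0.073,  0.96 ]), array([-8.000e-04, -1.000e-04,  6.364e-01]))
```

Call:
arm_command:
  targets:
    - [-0.137,0.073,0.3,0,0,0.12,0.6]
    - [-0.137,0.073,0.6,0,0,0.24,0.6]
    - [-0.137,0.073,0.9,0,0,0.36,0.6]
    - [-0.137,0.073,0.96,0,0,0.48,0.6]
    - [-0.137,0.073,0.96,0,0,0.6,0.6]
    - [-0.137,0.073,0.96,0,0,0.637,0.6]
    - [-0.137,0.073,0.96,0,0,0.637,0.6]
    - [-0.137,0.073,0.96,0,0,0.637,0.6]

```text
clock: 3.48
eef_pos: [0.5823, -0.2196, 0.2605]
tool_rot: [-180.0, 0.0, 33.4]
ft_force: [0.1, -0.4, -0.4]
opening: 0.0739
grasp_force: 0.0
```

```bash
python3 - <<'E'
from w import *
o=manip.get_obs();print(o["eef_pos"],o["tool_rot"]);m=manip.camera_model("wrist")
im=manip.grab_frame("wrist");cv2.imwrite("pics/w1.png",cv2.resize(im[:,:,::-1],None,fx=1.4,fy=1.4,interpolation=cv2.INTER_CUBIC))
print(m["xyz"],m["orientation"]);print(goto([.5826,-.2198,.1985],down(33)))
E
```

```text
[ 0.58232514 -0.21963742  0.26050147] [-1.79981485e+02  7.16210549e-03  3.33907547e+01]
[ 0.65110437 -0.17531561  0.24074066] [ 1.63095415e+02  3.58875066e-02 -5.66325852e+01]
(array([0.002, 0.002, 0.414]), array([-0.0001,  0.0001,  0.0041]))
```

View pics/w1.png

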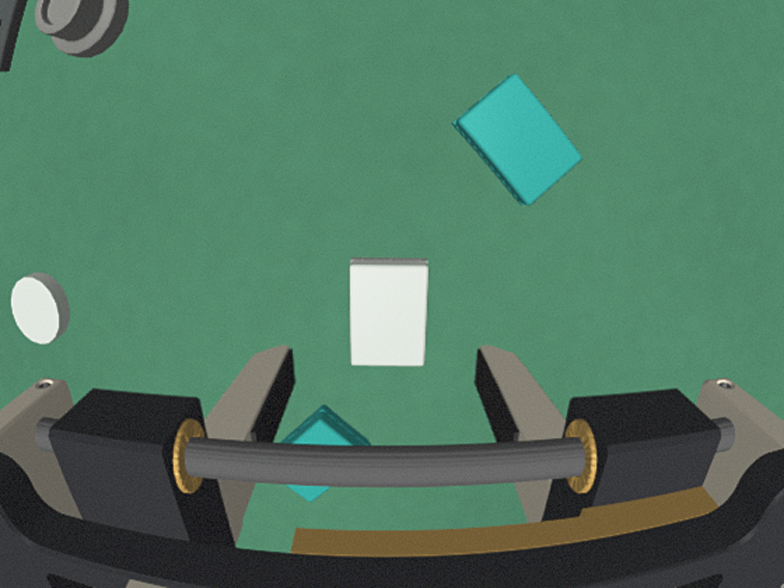

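The wrist view shows the window centred between the fingers. Its top-face corners are about (350,263), (428,263), (425,365) and (351,364) in the 1.4x picture. I'll measure it with the fisheye model.

```bash
cat >> h.py <<'E'
def wray(uv,z):
    K,c,Rm=cam("wrist"); d=(np.atleast_2d(uv)-K[:2,2])/K[0,0]; t=np.linalg.norm(d,axis=1,keepdims=True)
    v=np.c_[d/t*np.sin(t),np.cos(t)]@Rm.T; return c+v*((z-c[2])/v[:,2])[:,None]
E
python3 - <<'E'
from w import *
P=wray((np.array([(350,263),(428,263),(425,365),(351,364)])+.5)/1.4-.5,.02)
print(P.round(4),P.mean(0),np.degrees(np.arctan2(*(P[[0,1]].mean(0)-P[[2,3]].mean(0))[[1,0]])),np.linalg.norm(P-np.roll(P,1,0),axis=1))
c=P.mean(0);print(goto([c[0],c[1],.1985],down(33.0)))
E
```

```text
[[ 0.5989 -0.1891  0.02  ]
 [ 0.6203 -0.2216  0.02  ]
 [ 0.5734 -0.2525  0.02  ]
 [ 0.5521 -0.2189  0.02  ]] [ 0.58616493 -0.22051074  0.02      ] 32.982363098671215 [0.05547886 0.03890032 0.05612157 0.03980977]
(array([0.019, 0.019, 0.414]), array([-0.0001,  0.0001,  0.0041]))
```

Call:
arm_command:
  targets:
    - [0.017,0.017,0.2,0,0,0,0.6]
    - [0.017,0.017,0.3,0,0,0,0.6]
    - [0.017,0.017,0.36,0,0,0,0.6]
    - [0.017,0.017,0.4,0,0,0,0.6]
    - [0.017,0.017,0.414,0,0,0,0.6]
    - [0.017,0.017,0.414,0,0,0,0.6]

```text
clock: 4.28
eef_pos: [0.5856, -0.2208, 0.1991]
tool_rot: [180.0, -0.0, 33.3]
ft_force: [-0.7, 0.7, 0.6]
opening: 0.0743
grasp_force: 0.0
```

Call:
arm_command:
  targets:
    - [0,0,0,0,0,0,-0.4]
    - [0,0,0,0,0,0,-0.4]
    - [0,0,0,0,0,0,-0.4]
    - [0,0,0,0,0,0,-0.4]
    - [0,0,0,0,0,0,-0.4]
    - [0,0,0,0,0,0,-0.4]
  squeeze: 25

```text
clock: 5.03
eef_pos: [0.5855, -0.2208, 0.1987]
tool_rot: [180.0, -0.0, 33.3]
ft_force: [-1.3, -0.0, 1.1]
opening: 0.04
grasp_force: 25.0
```

Gripped: the opening reads 40 mm. Next I'll lift and transit.

Call:
arm_command:
  targets:
    - [0,0,-0.3,0,0,0,-0.4]
    - [0,0,-0.7,0,0,0,-0.4]
    - [0,0,-1,0,0,0,-0.4]
    - [0,0,-1,0,0,0,-0.4]

```text
clock: 5.52
eef_pos: [0.5857, -0.2209, 0.3527]
tool_rot: [179.7, -0.2, 33.3]
ft_force: [-0.1, 0.1, -2.1]
opening: 0.0398
grasp_force: 25.0
```

Call:
arm_command:
  targets:
    - [0.12,-0.26,-0.1,0,0,0,-0.4]
    - [0.24,-0.52,-0.2,0,0,0,-0.4]
    - [0.36,-0.78,-0.2,0,0,0,-0.4]
    - [0.36,-0.78,-0.2,0,0,0,-0.4]

```text
clock: 6.02
eef_pos: [0.5661, -0.0912, 0.3776]
tool_rot: [-179.9, 0.0, 33.4]
ft_force: [0.0, 0.0, -2.0]
opening: 0.0396
grasp_force: 25.0
```

Call:
arm_command:
  targets:
    - [0.12,-0.26,0,0,0,0,-0.4]
    - [0.24,-0.52,0,0,0,0,-0.4]
    - [0.36,-0.78,0,0,0,0,-0.4]
    - [0.36,-0.78,0,0,0,0,-0.4]

```text
clock: 6.52
eef_pos: [0.5473, 0.0355, 0.3774]
tool_rot: [-179.9, 0.1, 33.4]
ft_force: [0.7, -0.8, -1.0]
opening: 0.0396
grasp_force: 25.0
```

```bash
cat >> w.py <<'E'
YAW=np.radians(18.04); PR=pocketR(YAW); TR=PR@np.diag([1,-1,-1]); PK=np.array([.6164,.1651,.077]); D=.1987
def tcp(x,y,z): "TCP for window underside at (x,y,z) in pocket frame"; return PK+PR@np.array([x,y,z+D])
def inpocket():
    o=manip.get_obs(); Rm=R.from_euler("xyz",o["tool_rot"],degrees=True).as_matrix()
    return (PR.T@(o["eef_pos"]+Rm[:,2]*D-PK)*1e3).round(2), (R.from_matrix(TR.T@Rm).as_rotvec(degrees=True)).round(2),o["ft_force"].round(1),o["clock"]
E
python3 - <<'E'
from w import *
print(manip.get_obs()["eef_pos"],manip.get_obs()["opening"],tcp(0,0,.08));print(goto(tcp(0,0,.08),TR))
E
```

```text
[0.54726189 0.03554351 0.3774376 ] 0.03957186833786935 [0.50440647 0.12862464 0.32958798]
(array([ 0.103, -0.675,  0.319]), array([-0.0377,  0.2769,  0.1679]))
```

Call:
arm_command:
  targets:
    - [0.03,-0.23,0.05,-0.009,0.069,0.042,-0.4]
    - [0.05,-0.45,0.1,-0.019,0.138,0.084,-0.4]
    - [0.08,-0.6,0.2,-0.028,0.208,0.126,-0.4]
    - [0.103,-0.675,0.3,-0.038,0.277,0.168,-0.4]
    - [0.103,-0.675,0.319,-0.038,0.277,0.168,-0.4]
    - [0.103,-0.675,0.319,-0.038,0.277,0.168,-0.4]
    - [0.103,-0.675,0.319,-0.038,0.277,0.168,-0.4]

```text
clock: 7.4
eef_pos: [0.5053, 0.1266, 0.3313]
tool_rot: [179.9, -25.0, 17.9]
ft_force: [0.2, 0.6, -0.3]
opening: 0.0394
grasp_force: 25.0
```

```bash
python3 - <<'E'
from w import *
print(inpocket());m=manip.camera_model("wrist");print({k:m[k].tolist() for k in("xyz","orientation")})
im=manip.grab_frame("wrist");cv2.imwrite("pics/w2.png",cv2.resize(im[:,:,::-1],None,fx=1.4,fy=1.4,interpolation=cv2.INTER_CUBIC))
E
```

```text
(array([ 1.08, -2.73, 81.48]), array([-0.14,  0.03,  0.1 ]), array([ 0.2,  0.6, -0.3]), 7.4)
{'xyz': [0.5844115612060844, 0.15139735209978483, 0.3478277757647761], 'orientation': [-171.87475301196324, -0.06422057712901612, -72.13756352257863]}
```

View pics/w2.png

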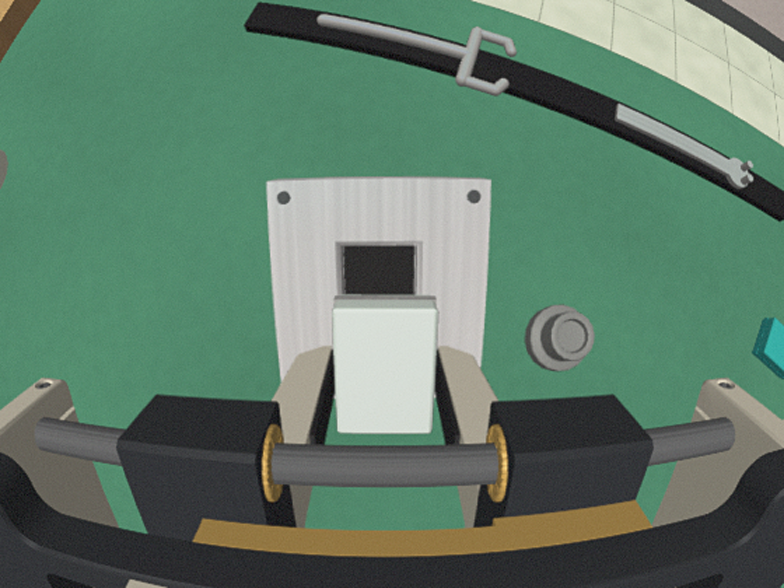

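The wrist view shows:
- The window held square, top-face corners about (333,308), (437,308), (432,432) and (338,432).
- Plate high corners at (268,182) and (491,180).
- Screws at (283,198) and (474,197).
- Pocket upper mouth corners near (336,242) and (422,242).

I'll measure the window relative to the plate.

```bash
cat >> w.py <<'E'
def wpk(uv,h):
    "wrist pixels (1.4x picture) -> pocket frame mm on plane z=h (m)"
    K,c,Rm=cam("wrist"); d=((np.atleast_2d(uv)+.5)/1.4-.5-K[:2,2])/K[0,0]; t=np.linalg.norm(d,axis=1,keepdims=True)
    v=np.c_[d/t*np.sin(t),np.cos(t)]@Rm.T@PR; c=PR.T@(c-PK); return ((c+v*((h-c[2])/v[:,2])[:,None])*1e3).round(1)[:,:2]
E
python3 - <<'E'
from w import *
print("plate corner(70,+-65), screws(60,+-55)",wpk([(268,182),(491,180),(283,198),(474,197),(336,242),(422,242)],0).tolist())
w=wpk([(333,308),(437,308),(432,432),(338,432)],.1015);print("win",w.tolist(),w.mean(0))
E
```

```text
plate corner(70,+-65), screws(60,+-55) [[72.0, 63.8], [72.6, -65.0], [62.3, 55.1], [62.3, -55.2], [35.8, 24.7], [35.6, -25.3]]
win [[29.5, 15.8], [29.4, -22.6], [-25.3, -22.9], [-25.1, 16.3]] [ 2.125 -3.35 ]
```

```bash
python3 - <<'E'
from w import *
print(inpocket());print(goto(tcp(.0012,.0003,.012),TR))
E
```

```text
(array([ 1.07, -2.59, 81.43]), array([-0.14,  0.05,  0.11]), array([-0.3, -0.2, -1.4]), 7.45)
(array([ 0.002, -0.017,  0.463]), array([ 0.0015, -0.0005, -0.0012]))
```

Call:
arm_command:
  targets:
    - [0.002,-0.018,0.15,0.0015,0,-0.001,-0.4]
    - [0.002,-0.018,0.3,0.0015,0,-0.001,-0.4]
    - [0.002,-0.018,0.4,0.0015,0,-0.001,-0.4]
    - [0.002,-0.018,0.46,0.0015,0,-0.001,-0.4]
    - [0.002,-0.018,0.463,0.0015,0,-0.001,-0.4]
    - [0.002,-0.018,0.463,0.0015,0,-0.001,-0.4]
    - [0.002,-0.018,0.463,0.0015,0,-0.001,-0.4]

```text
clock: 8.32
eef_pos: [0.5322, 0.1389, 0.2687]
tool_rot: [-180.0, -25.1, 18.0]
ft_force: [-0.5, -0.3, -2.3]
opening: 0.0397
grasp_force: 25.0
```

```bash
python3 - <<'E'
from w import *
print(inpocket());print(goto(tcp(.0012,.0003,-.005),TR))
im=manip.grab_frame("wrist");cv2.imwrite("pics/w3.png",cv2.resize(im[100:340,150:400,::-1],None,fx=2.4,fy=2.4,interpolation=cv2.INTER_CUBIC))
E
```

```text
(array([ 1.63,  1.15, 12.31]), array([0.02, 0.14, 0.02]), array([-0.5, -0.3, -2.3]), 8.325)
(array([0.   , 0.005, 0.115]), array([-0.0002, -0.0016, -0.0002]))
```

View pics/w3.png

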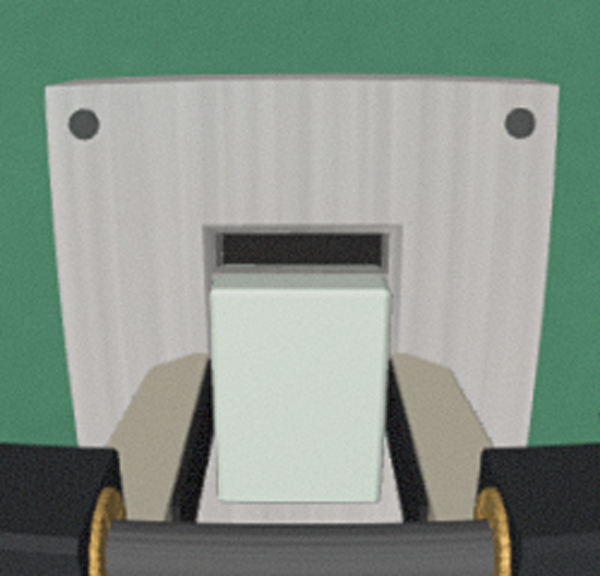

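This view shows the window just above the mouth and square to it. Screws are at (84,125) and (520,123), mouth corners at (203,226) and (402,226). The window's top corners are (210,289), (391,289), (381,502) and (217,502).

```bash
python3 - <<'E'
from w import *
c=lambda a:((np.array(a)+.5)/2.4+np.array([150,100]))*1.4-.5
print("screws, mouth(33.5,+-25.5)",wpk(c([(84,125),(520,123),(203,226),(402,226)]),0).tolist())
w=wpk(c([(210,289),(391,289),(381,502),(217,502)]),.0323);print("win",w.tolist(),w.mean(0)); print(inpocket())
E
```

```text
screws, mouth(33.5,+-25.5) [[62.2, 54.7], [62.7, -54.9], [35.7, 25.0], [35.7, -25.5]]
win [[29.8, 19.8], [29.8, -19.2], [-25.1, -19.3], [-25.1, 20.6]] [2.35  0.475]
(array([ 1.57,  1.16, 12.24]), array([0.01, 0.14, 0.02]), array([ 0.6, -0.9, -2.1]), 8.375)
```

Call:
arm_command:
  targets:
    - [0,0.004,0,0,-0.0016,0,-0.4]
    - [0,0.004,0.03,0,-0.0016,0,-0.4]
    - [0,0.004,0.06,0,-0.0016,0,-0.4]
    - [0,0.004,0.09,0,-0.0016,0,-0.4]
    - [0,0.004,0.115,0,-0.0016,0,-0.4]
    - [0,0.004,0.115,0,-0.0016,0,-0.4]

```text
clock: 9.12
eef_pos: [0.5394, 0.1406, 0.252]
tool_rot: [-180.0, -24.9, 18.0]
ft_force: [-0.4, 0.2, -1.8]
opening: 0.0396
grasp_force: 25.0
```

```bash
python3 - <<'E'
from w import *
print(inpocket());print(goto(tcp(.0015,.0005,-.010),TR))
E
```

```text
(array([ 0.45,  0.63, -5.99]), array([ 0.03, -0.09,  0.02]), array([-0.4,  0.2, -1.8]), 9.125)
(array([0.005, 0.   , 0.027]), array([-0.0003,  0.001 , -0.0003]))
```

Call:
arm_command:
  targets:
    - [0.005,0,0.008,0,0.001,0,-0.4]
    - [0.005,0,0.016,0,0.001,0,-0.4]
    - [0.005,0,0.024,0,0.001,0,-0.4]
    - [0.005,0,0.027,0,0.001,0,-0.4]

```text
clock: 9.62
eef_pos: [0.5417, 0.1413, 0.249]
tool_rot: [-180.0, -25.0, 18.0]
ft_force: [0.5, 0.7, -2.2]
opening: 0.0398
grasp_force: 25.0
```

```bash
python3 - <<'E'
from w import *
print(inpocket())
E
```

```text
(array([ 1.73,  0.6 , -9.69]), array([0.02, 0.03, 0.03]), array([ 0.5,  0.7, -2.2]), 9.625)
```

In the pocket and free of contact. I'll release it, back off, close the fingers, and then press.

Call:
arm_command:
  targets:
    - [0,0,0.003,0,0,0,0.2]
    - [0,0,0.003,0,0,0,0.2]
    - [0,0,0.003,0,0,0,0.2]
    - [0,0,0.003,0,0,0,0.2]

```text
clock: 10.12
eef_pos: [0.5419, 0.1414, 0.2487]
tool_rot: [-180.0, -25.0, 18.0]
ft_force: [-0.6, 0.7, -0.3]
opening: 0.0555
grasp_force: 0.0
```

Call:
arm_command:
  targets:
    - [0,0,-0.15,0,0,0,0.2]
    - [0,0,-0.27,0,0,0,-1]
    - [0,0,-0.27,0,0,0,-1]
    - [0,0,-0.27,0,0,0,-1]
    - [0,0,-0.27,0,0,0,-1]
    - [0,0,-0.27,0,0,0,-1]
    - [0,0,-0.27,0,0,0,-1]
    - [0,0,-0.27,0,0,0,-1]

```text
clock: 11.12
eef_pos: [0.5256, 0.1361, 0.2852]
tool_rot: [-180.0, -25.0, 18.0]
ft_force: [-0.2, -0.4, -0.1]
opening: 0.0004
grasp_force: 0.0
```

```bash
sed -i 's/D=.1987/D=.186/' w.py; python3 - <<'E'
from w import *
print(inpocket(),manip.get_obs()["opening"]);print(goto(tcp(.0017,.0005,.0105),TR))
im=manip.grab_frame("wrist");cv2.imwrite("pics/w4.png",cv2.resize(im[100:340,150:400,::-1],None,fx=2.4,fy=2.4,interpolation=cv2.INTER_CUBIC))
E
```

```text
(array([ 1.71,  0.59, 43.02]), array([0.02, 0.03, 0.02]), array([-0.2, -0.4, -0.1]), 11.125) 0.0003816294468462593
(array([0.   , 0.   , 0.217]), array([-0.0003, -0.0003, -0.0003]))
```

View pics/w4.png

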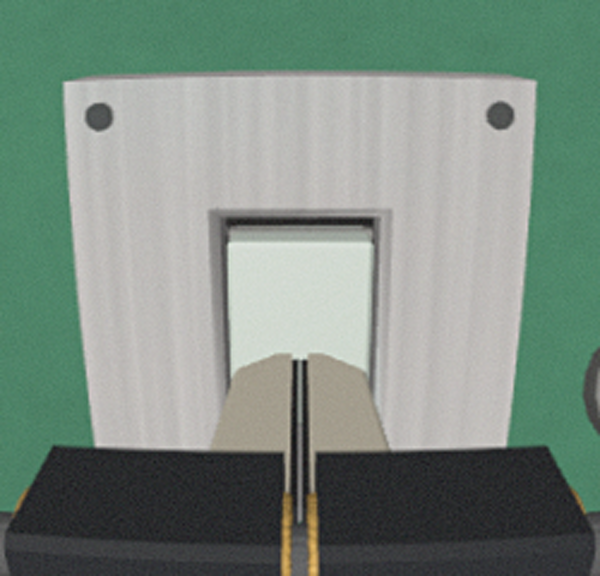

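The window sits square in the pocket, still proud, and the closed fingertips are over its middle at about (300,360). Now I'll press slowly.

Call:
arm_command:
  targets:
    - [0,0,0.1,0,0,0,-1]
    - [0,0,0.18,0,0,0,-1]
    - [0,0,0.21,0,0,0,-1]
    - [0,0,0.22,0,0,0,-1]
    - [0,0,0.23,0,0,0,-1]
    - [0,0,0.24,0,0,0,-1]
    - [0,0,0.25,0,0,0,-1]
    - [0,0,0.255,0,0,0,-1]
    - [0,0,0.255,0,0,0,-1]

```text
clock: 12.3
eef_pos: [0.541, 0.1411, 0.2509]
tool_rot: [-180.0, -25.1, 18.0]
ft_force: [-3.7, -0.9, 4.3]
opening: 0.0006
grasp_force: 2.4
```

```bash
python3 - <<'E'
from w import *
print(inpocket());print(goto(tcp(.0017,.0005,0),TR))
E
```

```text
(array([1.99, 0.6 , 5.03]), array([0.02, 0.06, 0.02]), array([-3.7, -0.9,  4.3]), 12.3)
(array([-0.001,  0.   ,  0.034]), array([-0.0002, -0.0007, -0.0003]))
```

Call:
arm_command:
  targets:
    - [0,0,0.007,0,0,0,-1]
    - [0,0,0.014,0,0,0,-1]
    - [0,0,0.021,0,0,0,-1]
    - [0,0,0.028,0,0,0,-1]
    - [0,0,0.034,0,0,0,-1]
    - [0,0,0.034,0,0,0,-1]

```text
clock: 13.05
eef_pos: [0.5431, 0.1418, 0.2462]
tool_rot: [-180.0, -25.1, 18.0]
ft_force: [-1.9, -0.6, 3.7]
opening: 0.0003
grasp_force: 2.0
```

```bash
python3 - <<'E'
from w import *
print(inpocket())
E
```

```text
(array([ 1.94,  0.6 , -0.17]), array([0.02, 0.06, 0.02]), array([-1.9, -0.6,  3.7]), 13.05)
```

No hard stop yet, so I'll keep going in small steps.

Call:
arm_command:
  targets:
    - [0,0,0.004,0,0,0,-1]
    - [0,0,0.007,0,0,0,-1]
    - [0,0,0.007,0,0,0,-1]

```text
clock: 13.42
eef_pos: [0.5434, 0.1419, 0.2461]
tool_rot: [-180.0, -25.1, 18.0]
ft_force: [-13.3, -3.4, 14.6]
opening: 0.0008
grasp_force: 9.8
```

```bash
python3 - <<'E'
from w import *
print(inpocket())
E
```

```text
(array([ 2.22,  0.57, -0.41]), array([0.02, 0.06, 0.02]), array([-13.3,  -3.4,  14.6]), 13.425)
```

The force has risen to about 20 N with almost no travel, which means the hard stop. One more firm nudge, then I'll retreat along the normal.

Call:
arm_command:
  targets:
    - [0,0,0.004,0,0,0,-1]
    - [0,0,0.004,0,0,0,-1]

```text
clock: 13.68
eef_pos: [0.5436, 0.1419, 0.2461]
tool_rot: [-180.0, -25.1, 18.0]
ft_force: [-19.4, -5.1, 22.8]
opening: 0.0006
grasp_force: 14.6
```

Call:
arm_command:
  targets:
    - [0,0,-0.05,0,0,0,-1]
    - [0,0,-0.2,0,0,0,-1]
    - [0,0,-0.5,0,0,0,-1]
    - [0,0,-0.6,0,0,0,-1]
    - [0,0,-0.6,0,0,0,-1]
    - [0,0,-0.6,0,0,0,-1]

```text
clock: 14.42
eef_pos: [0.5076, 0.1302, 0.3245]
tool_rot: [-180.0, -24.9, 18.0]
ft_force: [0.3, -0.2, -0.7]
opening: 0.0003
grasp_force: 0.0
```

```bash
python3 - <<'E'
from w import *
f=lambda im,x,y,w,h,k:cv2.resize(im[y:y+h,x:x+w,::-1],None,fx=k,fy=k,interpolation=cv2.INTER_CUBIC)
cv2.imwrite("pics/f.png",np.hstack([f(manip.grab_frame("side"),170,230,110,120,3.5),f(manip.grab_frame("wrist"),160,60,230,240,1.75)]))
E
```

```text
(no output)
```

View pics/f.png

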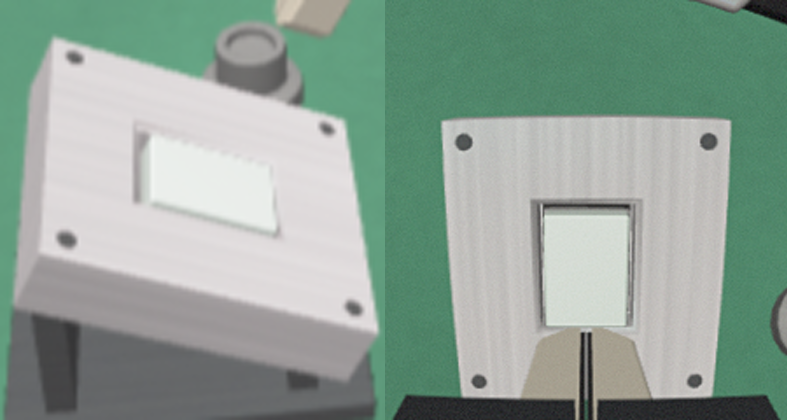

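The window looks flush and square in both views, resting against the pocket's low wall, and the fingers are clear. Handing in.

```bash
python3 -c "
from workcell import manip
print(manip.sign_off())"
```

```text
the job is handed in; nothing more can be done
None
```

The window is in the pocket, pressed down to the hard stop and flush with the plate; I let go, backed the gripper clear and handed the job in at about 14.5 s, but the sign-off returned no verdict.

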